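# Clear the teapot, align the fastener and hold the service panel shut

## Robot

A 7-joint arm with a two-finger parallel gripper is mounted at the origin on the work surface. World frame = base frame: x ahead of the robot, y to its left, z up, the work surface at z = 0. Lengths are in m, angles in rad, forces in N, time in s.
With the tool pointing down it reaches from about 0.425 to 0.925 m from the base axis. Payload 6.8 kg.
Tool frame: the origin (TCP) lies on the mounting face of the last link; the fingertips stand 173 mm ahead of it and the grasp point (between the pads) lies 155 mm ahead of it; y points along the fingers, x is the direction in which the jaws open and shut, and the axes are right-handed (so a half turn about y gives the same grasp; the last joint's range is limited). The gripper opens to 85 mm and grips with 20 to 120 N. Pads are 22 mm wide; open, the fingers measure 114 mm over their backs; the gripper's body (76 mm by 85 mm) begins 54 mm behind the grasp point. The pads swing forward as they close: fully open they stand 13 mm farther back than shut.
Start: joints at [-1.288, 0.477, 0.022, 1.555, -0.011, 1.109, -0.083], TCP at [0.257, 0.624, 0.405] pointing down, gripper open.
Joint ranges: [-2.96, 2.96], [-0.34, 2.1], [-1.41, 1.46], [0.24, 2.44], [-1.37, 4.51], [0.17, 1.92], [-2.96, 2.96]. Speed limits (rad/s): [2.39, 2.39, 3.14, 3.14, 3.14, 3.14, 3.14].

## Interface

Orientations are given as a rotation vector (axis times angle).
In Python, from bench import r gives the robot as it stands.
- The arm moves only by the tool step_arm, never from a script. Its arguments are lists of equal length, an entry for each row: "xyz": the shift along the tool's x, y, z scaled (see below), a list of three; "rotation": the turn, a rotation vector about the tool's x, y, z scaled (see below), a list of three. A call has 1 to 20 rows; each row is the pose to reach, as a shift and turn from the pose measured when the call began, along the tool's axes at that moment; what a row does not reach only later rows make up. The controller multiplies each number of a shift by 30 cm and each number of a turn by 90 degrees. A row lasts 1/8 s, in which the tool goes at most 62.5 mm and 10.7 degrees, less where a joint would pass 70% of its speed; a pose out of reach is approached as far as the arm can. A call with a number of a shift or a turn outside -1 to 1 is refused whole. A call with a gripper value outside its range is refused whole. "grip" is the closure, from 0 (fully open) to 1 (shut), set as the call begins (left out, the last holds). The fingers move at their own pace and stop on an object; "force" is the grip in N (left out, the last holds). Time passes only in rows, so rows that repeat a pose let the fingers close. It gives the time, the measured TCP pose, the force and the opening at its end, in the units of the state.
- r.get_obs(): the state, without advancing time (a new reading comes with each control period).
- r.grab_frame(name): name is "scene" or "top" or "wrist"; returns a dict with "pixels" (420x560x3 uint8, red, green, blue), "fx", "fy", "cx", "cy" (pixels), "position" and "attitude" of the camera in the world; the wrist camera has in their place "mount" (4x4, takes a point from camera to tool coordinates, whose origin is the TCP and whose axes are the tool frame's). Camera axes: x right, y down, z forward; pixel columns grow to the right and rows downward; lengths in m; the calibration is good to about 2 mm. A picture is of the moment at which its call begins: read the wrist's pose just before it. There is no depth.
- r.hand_in(): hands the job in, once; it reports no verdict.
The state is a dict: "clock": time; "joints": joint angles; "qvel": joint speeds; "tau": joint torques, N m; "tcp_pos": TCP position; "orientation": TCP orientation; "contact_force": force on the tool from outside, world axes, zero at the start; "moment": the same for the moment, N m; "grip_width": finger opening in m.
Only numpy, scipy, OpenCV 4.12 (cv2) and the standard library are available. Lean on these libraries where they do the work, as an engineer would, in place of code of your own. Each camera call takes 0.05 s, during which the arm holds its last target.

## Task

Someone parked the teapot on the service panel of the battery backup unit: lift it off, keeping it upright, and set it down gently on the round cork mat, foot wholly on the mat, and let go of it. Then turn the yellow quarter-turn fastener clockwise until its slot lines up with the white marks on the panel, and after that push the blue panel down into its frame until it is fully home and flush. Finish while still holding it pressed there, with the fastener still aligned, and leave the stapler, mug and note pads where they are.

Things in the scene. Friction and masses are not known exactly. Their poses are not given: they have to be found in the camera images.
- unit: battery backup unit lying flat on the desk, fixed: grey and white box 220 mm (its x) by 300 mm (its y) by 70 mm high; origin at the centre of its underside, z up. Its top is a white frame (top face 70 mm above the desk) round an opening of 154 x 214 mm that holds the blue service panel
- panel_clear (a point): point on the top face of the blue panel, on its clear half (45 mm to the unit's -y of the unit's centre), about where the teapot stands at first and where there is room to press later. Panel 148 mm (unit's x) by 208 mm (unit's y), 16 mm thick, axes as the unit's. While proud its top face is 80 mm above the desk
- panel (a joint): how far the panel is pushed down, m: 0 = proud (top 10 mm above the frame), 0.010 = fully home on its stop, flush with the frame. It moves straight down, wherever it is pressed, and springs back up when let go; it starts to move at about 9 N and needs about 16 N at the stop (the teapot's weight does not move it)
- fastener_grip (a point): centre of the fastener's yellow thumb grip, on its upright axis (65 mm to the unit's +y of the unit's centre), 14 mm above the panel's top face. The grip is an upright bar 44 mm long, 10 mm thick, 4 to 24 mm above the panel, on a steel disc 50 mm across, 4 mm high; a black slot line runs along its top. This point's y axis runs along bar and slot, z up; it turns with the fastener
- fastener (a joint): fastener angle, rad, growing clockwise seen from above. 0 = slot along the unit's y axis; 1.571 = slot along the unit's x axis, in line with the two white marks on the panel: aligned. Starts between 0.2 and 0.7; end stops at 0 and 2.0 (so it can be overshot); stays where it is left (friction 0.05 N m). It rides up and down with the panel
- teapot_handle (a point): centre of the teapot's overhead wooden handle, a straight horizontal bar 70 mm long along this point's x axis, 12 mm thick (y) and 14 mm high, 130 mm above the teapot's foot, z up. Free space below it down to the lid knob, 41 mm under the bar; a thin steel post supports it at each end of the bar
- teapot_mid (a point): middle of the teapot's body, on its axis 35 mm above its foot: a steel pot with a closed lid, 94 mm across, foot 76 mm across, spout reaching 76 mm from the axis along its +x; loose, about 0.3 to 0.6 kg
- mat_top (a point): centre of the top face of the round cork mat, 150 mm across, 5 mm thick, fixed to the desk
- stapler_mid (a point): black and red stapler, bystander, 45 x 130 x 47 mm, this point 20 mm above its underside
- mug_mid (a point): white mug, bystander, 76 mm across, 85 mm high, this point 42 mm above its underside
- notes_mid (a point): stack of yellow and green note pads, bystander, 76 x 76 x 38 mm, this point 19 mm above its underside
Not all that is in view belongs to the job. What is shaped like the part that bears teapot_handle but pink is not meant. Several things look just like the part that bears mat_top: the one meant starts farthest to the robot's left.

How it is judged:
On the way, in this order (a step that is already met when the one before it is completed fails the run):
1. the teapot stands upright on the cork mat, let go (horizontal distance between teapot_mid and mat_top below 0.037 m and z of teapot_mid in the frame of mat_top between 0.031 and 0.039 m and angle between teapot_mid's own z axis and vertical below 0.1 rad and contact force between the fingers and teapot below 0.1 N and linear speed of teapot below 0.03 m/s), for 0.2 s.
2. the fastener's slot is in line with the marks (within 0.16 rad), the panel not yet pressed home (value of joint fastener between 1.411 and 1.731 rad), for 0.2 s.
3. the panel is pressed home (at least 8 of its 10 mm) (value of joint panel above 0.008 m), for 0.3 s.
At the end, for the whole second after the job is handed in: the robot itself holds the panel pushed down at least 8 of its 10 mm (with more than 5 N), the fastener's slot is within 0.16 rad of the marks, and the teapot stands upright, at rest and untouched with its foot wholly on the cork mat (its axis within 37 mm of the mat's centre) (all of step 1 and all of step 2 and value of joint panel above 0.008 m and contact force between any of the fingers, the arm and panel above 5 N and contact force between the arm and teapot below 0.1 N); the arm keeps its last pose, push and grip.
It fails at once if the teapot is tipped by more than 0.5 rad (angle between teapot_mid's own z axis and vertical above 0.5 rad).
It fails at once if the teapot is dropped (falls freely by more than about 25 mm) (contact force between the fingers and teapot below 0.05 N and linear speed of teapot above 0.7 m/s).
It fails at once if the stapler, mug or note pads are shifted by more than 30 mm (distance of any of stapler_mid, mug_mid, notes_mid from where it was at the start of the episode above 0.03 m).
It also fails if it takes over 64 s, if anything falls off the work surface, if the arm or the gripper's body presses on something with over 40 N, if the wrist force passes 120 N, or if a joint passes its speed limit or range.

## Working session

There is one attempt and no reset: what is moved stays moved. The work goes in short steps, Python scripts to look and compute and a tool call to move; the robot and the scene stay as the last step left them, time stands still between calls to the robot, and variables do not carry over. Pictures are saved under pics/ and viewed, and the job is handed in when it is done.

Besides the shell and the picture viewer there is one more tool, called after "Request:" by a JSON object that holds its "method" and its "body", one argument or row to a line. step_arm: Moves the arm, as the interface text tells. Its arguments: {"type":"object","properties":{"xyz":{"type":"array"},"rotation":{"type":"array"},"grip":{"type":"number"},"force":{"type":"number"}},"required":["xyz","rotation"]}

```bash
ls; mkdir -p pics
python3 - <<'E'
from bench import r
import cv2,json,numpy as np
o=r.get_obs();print(o)
for n in["scene","top","wrist"]:
    f=r.grab_frame(n);cv2.imwrite(f"pics/{n}0.png",f["pixels"][...,::-1]);print(n,{k:(np.round(v,4).tolist() if not np.isscalar(v) else v) for k,v in f.items() if k!="pixels"})
E
```

```text
pics
{'clock': 0.0, 'joints': array([-1.2880602 ,  0.47780048,  0.02233737,  1.55646863, -0.01146564,
        1.10931108, -0.08309764]), 'qvel': array([ 0.00119175,  0.00097324, -0.00051232,  0.00033354,  0.00085506,
        0.00089425, -0.00176672]), 'tau': array([ 1.63345217e-04, -5.96460021e+01,  1.60761852e+00, -2.81209660e+01,
        1.23438437e-02,  9.16521123e-03, -8.98071420e-06]), 'tcp_pos': array([0.25703685, 0.623838  , 0.40371788]), 'orientation': array([-1.37030716, -0.91566208,  0.91804349]), 'contact_force': array([-0.78332366,  0.10692247, -0.26243085]), 'moment': array([-0.00321915,  0.04620149, -0.00955299]), 'grip_width': 0.08559298922034499}
scene {'fx': 532.7647403783512, 'fy': 532.7647403783512, 'cx': 281.6867755964365, 'cy': 200.2635880535806, 'position': [1.1679, -0.7706, 1.3757], 'attitude': [-2.3806, -0.7786, 0.2888]}
top {'fx': 465.7277190470079, 'fy': 465.7277190470079, 'cx': 283.80491715682905, 'cy': 211.38849241051716, 'position': [0.4363, -0.0137, 1.4282], 'attitude': [-2.1426, 2.1672, -0.1176]}
wrist {'fx': 317.09441173895505, 'fy': 317.09441173895505, 'cx': 277.97455812284227, 'cy': 215.1540800872333, 'mount': [[1.0, -0.0016, 0.001, -0.0014], [-0.0014, -0.2643, 0.9644, 0.0303], [-0.0013, -0.9644, -0.2643, 0.0671], [0.0, 0.0, 0.0, 1.0]]}
```

View pics/top0.png

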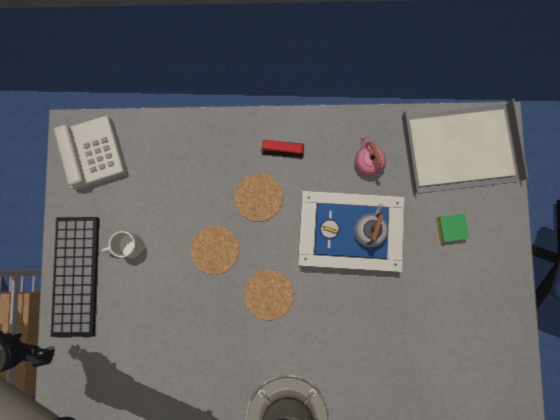

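View pics/scene0.png

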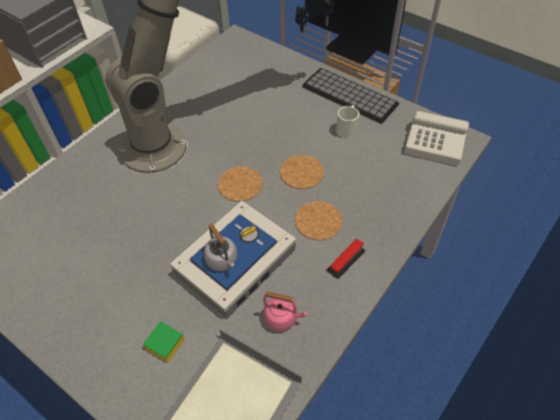

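Run:
```python
from scipy.spatial.transform import Rotation as R
print(R.from_rotvec([-1.37030716, -0.91566208,  0.91804349]).as_matrix().round(3))
print(R.from_rotvec([-2.1426, 2.1672, -0.1176]).as_matrix().round(3))
```

```text
[[ 0.381 -0.001 -0.925]
 [ 0.925 -0.002  0.381]
 [-0.002 -1.    -0.   ]]
[[-0.011 -0.993  0.119]
 [-1.     0.012  0.01 ]
 [-0.011 -0.119 -0.993]]
```

```bash
cat > h.py <<'E'
from bench import r
import cv2,numpy as np
from scipy.spatial.transform import Rotation as R
def cam(f,o=None):
    if "mount" in f:
        M=np.array(f["mount"]); Rt=R.from_rotvec(o["orientation"]).as_matrix()
        return Rt@M[:3,:3], Rt@M[:3,3]+o["tcp_pos"]
    return R.from_rotvec(f["attitude"]).as_matrix(), np.array(f["position"])
def atz(f,uv,z,o=None):
    Rm,p=cam(f,o); d=Rm@np.array([(uv[0]-f["cx"])/f["fx"],(uv[1]-f["cy"])/f["fy"],1]); return p+d*(z-p[2])/d[2]
def proj(f,P,o=None):
    Rm,p=cam(f,o); c=Rm.T@(np.array(P)-p); return np.array([f["fx"]*c[0]/c[2]+f["cx"],f["fy"]*c[1]/c[2]+f["cy"]])
def crop(f,box,s,name):
    x0,y0,x1,y1=box; im=cv2.resize(f["pixels"][y0:y1,x0:x1,::-1],None,fx=s,fy=s,interpolation=cv2.INTER_CUBIC)
    cv2.imwrite(name,im)
E
python3 - <<'E'
from h import *
f=r.grab_frame("top"); crop(f,(180,160,420,310),3.3,"pics/topc.png"); crop(f,(340,185,410,280),6,"pics/topd.png")
f=r.grab_frame("scene"); crop(f,(165,195,305,315),5,"pics/scc.png")
E
```

```text
(no output)
```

View pics/topc.png

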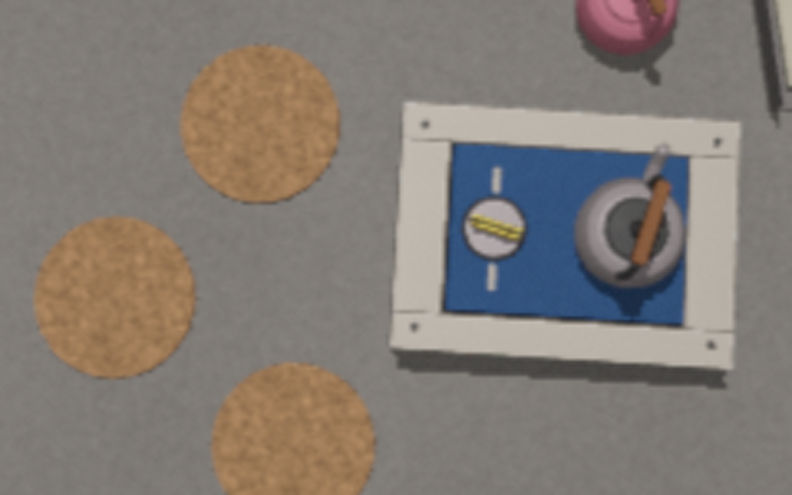

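View pics/scc.png

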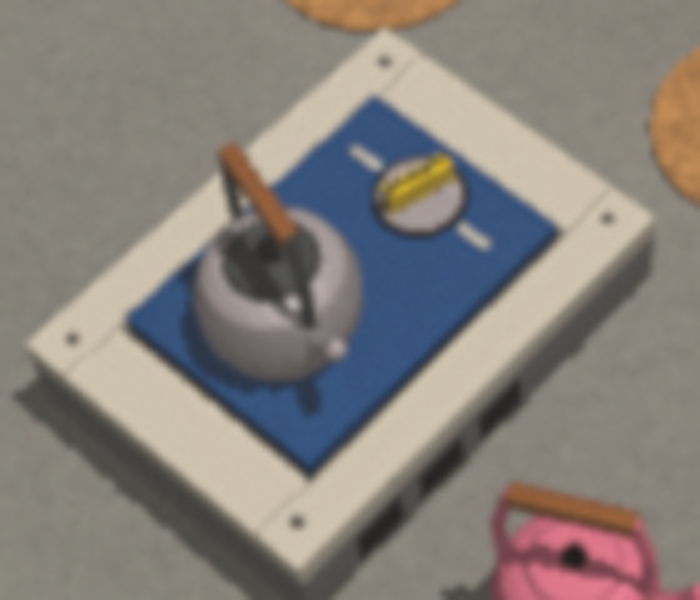

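View pics/topd.png

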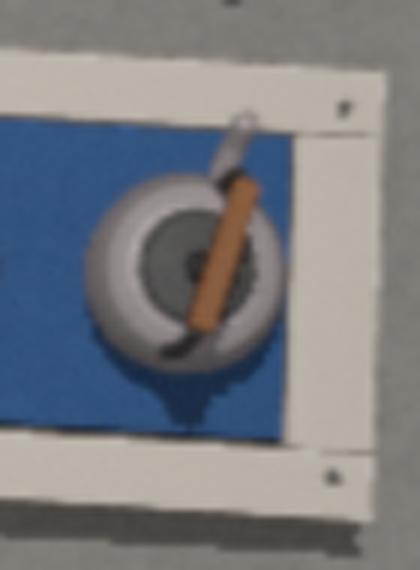

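Run:
```python
from h import *
f=r.grab_frame("top"); s=r.grab_frame("scene")
t=lambda u,z: atz(f,(u[0]/3.3+180,u[1]/3.3+160),z)
d=lambda u,z: atz(f,(u[0]/6+340,u[1]/6+185),z)
c=lambda u,z: atz(s,(u[0]/5+165,u[1]/5+195),z)
print("mat",t((114,297),.005),"others",t((260,123),.005),t((293,443),.005))
C=np.array([t(u,.07) for u in [(405,103),(741,123),(733,368),(392,347)]]);print("unit",C.mean(0));print(np.diff(C,axis=0))
C=np.array([c(u,.07) for u in [(385,28),(655,215),(297,575),(27,345)]]);print("unit scene",C.mean(0))
a,b=d((245,188),.217),d((203,325),.217);print("handle",a,b,(a+b)/2,np.degrees(np.arctan2(*(a-b)[1::-1])))
a,b=c((287,233),.217),c((232,152),.217);print("handle sc",a,b,(a+b)/2,np.degrees(np.arctan2(*(a-b)[1::-1])))
print("body",d((188,272),.12),"bodysc",c((278,292),.12))
a,b=t((470,221),.104),t((521,238),.104);print("fast",(a+b)/2,np.degrees(np.arctan2(*(a-b)[1::-1])),t((494,228),.084),c((421,196),.084))
a,b=t((496,180),.08),t((491,277),.08);print("marks",(a+b)/2,np.degrees(np.arctan2(*(a-b)[1::-1])))
f=r.grab_frame("top")
o=r.get_obs();print(o["clock"])
```

```text
mat [0.49105985 0.21296448 0.005     ] others [0.6520918  0.07711648 0.005     ] [0.35619925 0.04823637 0.005     ]
unit [ 0.53957372 -0.19862542  0.07      ]
[[-0.02179712 -0.29888148  0.        ]
 [-0.21629726  0.0159639   0.        ]
 [ 0.02145183  0.29770124  0.        ]]
unit scene [ 0.5458175 -0.1996462  0.07     ]
handle [ 0.56570144 -0.25493604  0.217     ] [ 0.50633034 -0.23469472  0.217     ] [ 0.53601589 -0.24481538  0.217     ] -18.825724690090258
handle sc [ 0.57282353 -0.25936671  0.217     ] [ 0.51551379 -0.23727999  0.217     ] [ 0.54416866 -0.24832335  0.217     ] -21.076267751959907
body [ 0.53682708 -0.24621881  0.12      ] bodysc [ 0.54440109 -0.24935285  0.12      ]
fast [ 0.54167103 -0.132102    0.104     ] 70.77382482499242 [ 0.54458769 -0.1326258   0.084     ] [ 0.55138776 -0.13478656  0.084     ]
marks [ 0.54463447 -0.13254272  0.08      ] -4.223674030935044
0.4
```

```bash
cat >> h.py <<'E'
def Rt(yaw):
    a=np.radians(yaw); x=np.array([np.cos(a),np.sin(a),0]); y=np.array([0,0,-1.]); return np.column_stack([x,y,np.cross(x,y)])
def to(p,yaw,o=None):
    o=o or r.get_obs(); A=R.from_rotvec(o["orientation"]).as_matrix()
    s=A.T@(np.array(p)-o["tcp_pos"])/.3; w=R.from_matrix(A.T@Rt(yaw)).as_rotvec()/(np.pi/2)
    print("pos",o["tcp_pos"].round(4),"yaw",np.degrees(np.arctan2(A[1,0],A[0,0])).round(2),"shift",s.round(4).tolist(),"rot",w.round(4).tolist(),"t",round(o["clock"],2),"F",o["contact_force"].round(1),"w",round(o["grip_width"],4))
E
python3 -c "
from h import *
to((.5,.4,.48),69)"
```

```text
pos [0.2571 0.6241 0.4046] yaw 67.61 shift [-0.3824, -0.2513, -1.0332] rot [0.0, -0.0154, -0.0001] t 0.4 F [ 0.1 -0.7  0.8] w 0.0855
```

Request:
{"method": "step_arm", "body": {
  "xyz": [
    [-0.19,-0.15,-0.5],
    [-0.38,-0.25,-1],
    [-0.38,-0.25,-1],
    [-0.38,-0.25,-1],
    [-0.38,-0.25,-1],
    [-0.38,-0.25,-1],
    [-0.38,-0.25,-1],
    [-0.38,-0.25,-1]
  ],
  "rotation": [
    [0,0,0],
    [0,-0.015,0],
    [0,-0.015,0],
    [0,-0.015,0],
    [0,-0.015,0],
    [0,-0.015,0],
    [0,-0.015,0],
    [0,-0.015,0]
  ],
  "grip": 0
}}

```text
clock: 1.4
tcp_pos: [0.4892, 0.4064, 0.4789]
orientation: [-1.358, -0.936, 0.938]
contact_force: [0.1, 0.2, 0.4]
grip_width: 0.0854
```

```bash
python3 -c "
from h import *
to((.57,.13,.48),69)"
```

```text
pos [0.4892 0.4064 0.4789] yaw 69.16 shift [-0.7653, -0.0042, -0.5794] rot [-0.0011, 0.0017, -0.0004] t 1.4 F [0.1 0.2 0.4] w 0.0854
```

Request:
{"method": "step_arm", "body": {
  "xyz": [
    [-0.15,0,-0.12],
    [-0.35,0,-0.27],
    [-0.55,0,-0.42],
    [-0.76,0,-0.58],
    [-0.76,0,-0.58],
    [-0.76,0,-0.58],
    [-0.76,0,-0.58]
  ],
  "rotation": [
    [0,0,0],
    [0,0,0],
    [0,0,0],
    [0,0,0],
    [0,0,0],
    [0,0,0],
    [0,0,0]
  ]
}}

```text
clock: 2.28
tcp_pos: [0.5701, 0.1339, 0.4783]
orientation: [-1.356, -0.938, 0.941]
contact_force: [-0.4, -0.1, -0.2]
grip_width: 0.0853
```

```bash
python3 -c "
from h import *
to((.54,-.2465,.48),70)"
```

```text
pos [0.5701 0.1339 0.4783] yaw 69.35 shift [-1.2219, -0.0066, -0.3533] rot [-0.0019, -0.0072, 0.0] t 2.27 F [-0.4 -0.1 -0.2] w 0.0853
```

Request:
{"method": "step_arm", "body": {
  "xyz": [
    [-0.2,0,-0.06],
    [-0.4,0,-0.12],
    [-0.6,0,-0.18],
    [-0.8,0,-0.24],
    [-0.98,0,-0.28],
    [-0.98,0,-0.28],
    [-0.98,0,-0.28],
    [-0.98,0,-0.28]
  ],
  "rotation": [
    [0,0,0],
    [0,0,0],
    [0,0,0],
    [0,0,0],
    [0,0,0],
    [0,0,0],
    [0,0,0],
    [0,0,0]
  ]
}}

```text
clock: 3.28
tcp_pos: [0.5459, -0.1679, 0.4778]
orientation: [-1.353, -0.942, 0.944]
contact_force: [-0.5, 0.0, 1.0]
grip_width: 0.0854
```

```bash
python3 -c "
from h import *
to((.54,-.2465,.48),70)
o=r.get_obs();f=r.grab_frame('wrist');cv2.imwrite('pics/w1.png',f['pixels'][...,::-1])"
```

```text
pos [ 0.5459 -0.1679  0.4778] yaw 69.62 shift [-0.2523, -0.0077, -0.0728] rot [-0.0023, -0.0042, 0.0005] t 3.27 F [-0.5  0.   1. ] w 0.0854
```

View pics/w1.png

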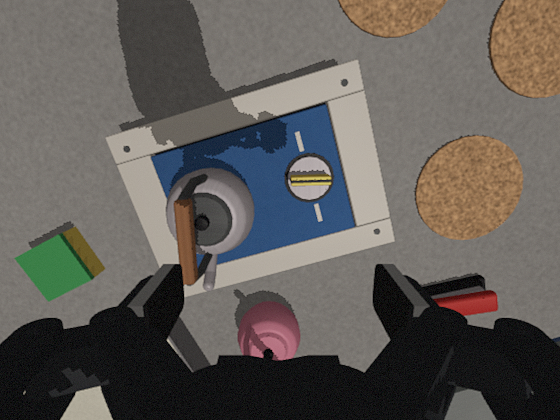

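```bash
python3 -c "
from h import *
f=r.grab_frame('wrist')
crop(f,(150,130,350,300),4,'pics/w1c.png')"
```

```text
(no output)
```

View pics/w1c.png

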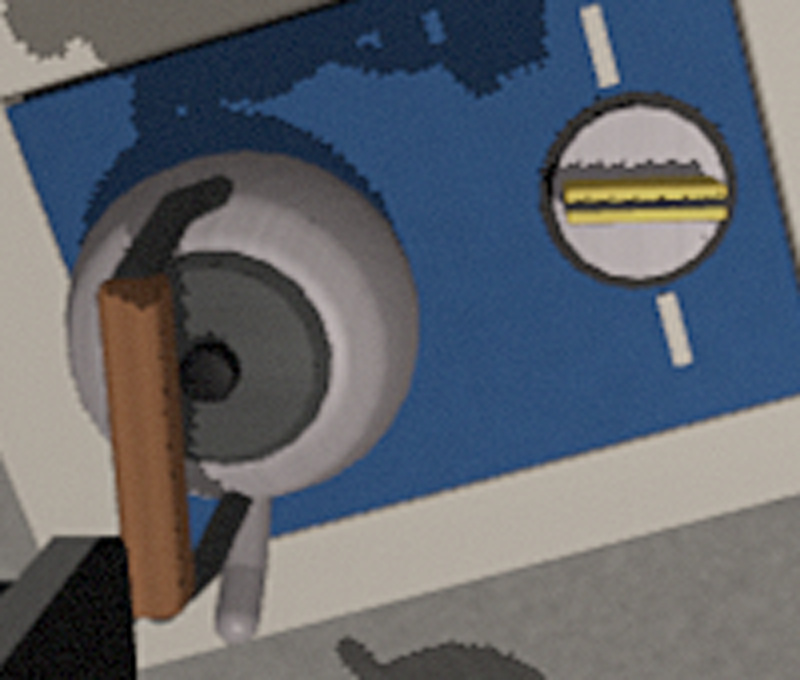

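```bash
python3 -c "
from h import *
o=r.get_obs();f=r.grab_frame('wrist')
w=lambda u,z: atz(f,(u[0]/4+150,u[1]/4+130),z,o)
a,b=w((133,292),.21),w((160,612),.21);print(a,b,(a+b)/2,np.degrees(np.arctan2(*(b-a)[1::-1])),np.linalg.norm(a-b))
a,b=w((565,202),.104),w((728,202),.104);print('fast',(a+b)/2,np.degrees(np.arctan2(*(b-a)[1::-1])),np.linalg.norm(a-b), w((640,188),.082))
a,b=w((602,45),.08),w((675,328),.08);print('marks',(a+b)/2,np.degrees(np.arctan2(*(b-a)[1::-1])))
print('mat',[w((u[0]*4-600,u[1]*4-520),.005) for u in [(469,187)]])
print('knob',w((210,368),.165))
"
```

```text
[ 0.50790728 -0.23361942  0.21      ] [ 0.57135188 -0.2570613   0.21      ] [ 0.53962958 -0.24534036  0.21      ] -20.278556254035728 0.06763681902740938
fast [ 0.54565883 -0.13056774  0.104     ] 69.46109762442076 0.044486554629471715 [ 0.54520394 -0.12998075  0.082     ]
marks [ 0.54623503 -0.13025901  0.08      ] -4.7068806273804
mat [array([0.6508222 , 0.07955426, 0.005     ])]
knob [ 0.53552062 -0.2409985   0.165     ]
```

```bash
python3 -c "
from h import *
to((.54,-.2455,.362),69.7)"
```

```text
pos [ 0.5455 -0.1693  0.478 ] yaw 69.51 shift [-0.2445, 0.3863, -0.0731] rot [-0.002, -0.0022, 0.0002] t 3.42 F [0.1 0.3 0.5] w 0.0854
```

Request:
{"method": "step_arm", "body": {
  "xyz": [
    [-0.12,0,-0.036],
    [-0.244,0,-0.073],
    [-0.244,0,-0.073],
    [-0.244,0,-0.073],
    [-0.244,0.05,-0.073],
    [-0.244,0.1,-0.073],
    [-0.244,0.15,-0.073],
    [-0.244,0.2,-0.073],
    [-0.244,0.2,-0.073],
    [-0.244,0.2,-0.073]
  ],
  "rotation": [
    [0,0,0],
    [-0.002,-0.002,0],
    [-0.002,-0.002,0],
    [-0.002,-0.002,0],
    [-0.002,-0.002,0],
    [-0.002,-0.002,0],
    [-0.002,-0.002,0],
    [-0.002,-0.002,0],
    [-0.002,-0.002,0],
    [-0.002,-0.002,0]
  ]
}}

```text
clock: 4.68
tcp_pos: [0.5403, -0.2456, 0.4182]
orientation: [-1.357, -0.944, 0.944]
contact_force: [-1.0, -0.7, 0.2]
grip_width: 0.0854
```

```bash
python3 -c "
from h import *
to((.54,-.2455,.362),69.7)
f=r.grab_frame('wrist');cv2.imwrite('pics/w2.png',f['pixels'][...,::-1])"
```

```text
pos [ 0.5403 -0.2456  0.4182] yaw 69.67 shift [-0.0, 0.1873, 0.0012] rot [0.0003, -0.0003, 0.0001] t 4.67 F [-1.  -0.7  0.2] w 0.0854
```

View pics/w2.png

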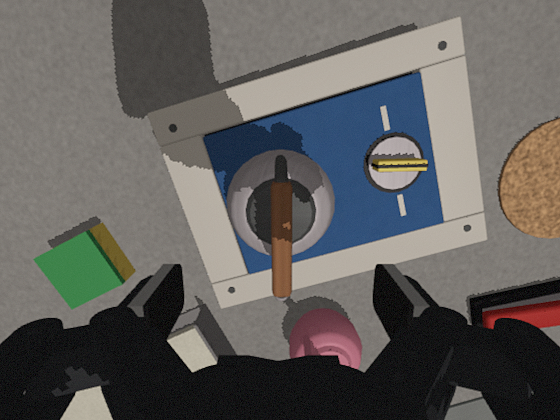

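Request:
{"method": "step_arm", "body": {
  "xyz": [
    [0,0.06,0],
    [0,0.12,0],
    [0,0.187,0],
    [0,0.187,0],
    [0,0.187,0]
  ],
  "rotation": [
    [0,0,0],
    [0,0,0],
    [0,0,0],
    [0,0,0],
    [0,0,0]
  ]
}}

```text
clock: 5.35
tcp_pos: [0.5405, -0.2458, 0.3624]
orientation: [-1.357, -0.945, 0.944]
contact_force: [0.3, -1.2, 0.5]
grip_width: 0.0855
```

Request:
{"method": "step_arm", "body": {
  "xyz": [
    [0,0,0],
    [0,0,0],
    [0,0,0],
    [0,0,0],
    [0,0,0],
    [0,0,0],
    [0,0,0],
    [0,0,0],
    [0,0,0],
    [0,0,0]
  ],
  "rotation": [
    [0,0,0],
    [0,0,0],
    [0,0,0],
    [0,0,0],
    [0,0,0],
    [0,0,0],
    [0,0,0],
    [0,0,0],
    [0,0,0],
    [0,0,0]
  ],
  "grip": 1,
  "force": 50
}}

```text
clock: 6.6
tcp_pos: [0.5407, -0.2457, 0.3626]
orientation: [-1.357, -0.945, 0.943]
contact_force: [0.3, 2.8, 3.5]
grip_width: 0.0112
```

```bash
python3 -c "
from h import *
to((.54,-.2455,.462),69.7)
f=r.grab_frame('wrist');cv2.imwrite('pics/w3.png',f['pixels'][...,::-1])"
```

```text
pos [ 0.5407 -0.2457  0.3626] yaw 69.68 shift [-0.0002, -0.3314, 0.0018] rot [0.0009, -0.0003, 0.0002] t 6.6 F [0.3 2.8 3.5] w 0.0112
```

View pics/w3.png

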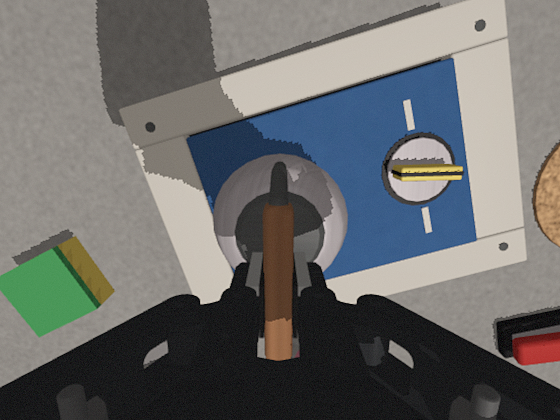

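Request:
{"method": "step_arm", "body": {
  "xyz": [
    [0,-0.02,0],
    [0,-0.06,0],
    [0,-0.12,0],
    [0,-0.19,0],
    [0,-0.26,0],
    [0,-0.3,0],
    [0,-0.3,0],
    [0,-0.3,0]
  ],
  "rotation": [
    [0,0,0],
    [0,0,0],
    [0,0,0],
    [0,0,0],
    [0,0,0],
    [0,0,0],
    [0,0,0],
    [0,0,0]
  ]
}}

```text
clock: 7.65
tcp_pos: [0.5403, -0.2455, 0.4519]
orientation: [-1.356, -0.944, 0.944]
contact_force: [-0.6, -0.3, -2.9]
grip_width: 0.0109
```

```bash
python3 -c "
from h import *
to((.494,.2125,.45),69.7)
f=r.grab_frame('scene');crop(f,(150,120,350,270),4,'pics/s4.png')"
```

```text
pos [ 0.5403 -0.2455  0.4519] yaw 69.68 shift [1.378, 0.0065, 0.6749] rot [0.0, -0.0002, 0.0002] t 7.65 F [-0.6 -0.3 -2.9] w 0.0109
```

View pics/s4.png

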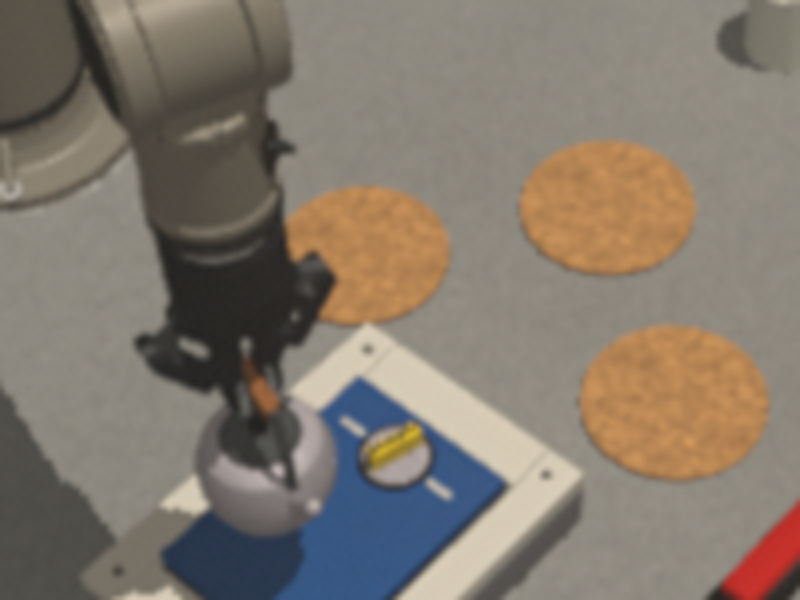

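Request:
{"method": "step_arm", "body": {
  "xyz": [
    [0.04,0,0.02],
    [0.11,0,0.055],
    [0.2,0,0.1],
    [0.3,0,0.15],
    [0.4,0,0.2],
    [0.5,0,0.25],
    [0.6,0,0.3],
    [0.7,0,0.34],
    [0.8,0,0.39],
    [0.88,0,0.43],
    [0.93,0,0.46],
    [0.96,0,0.47],
    [0.96,0,0.47]
  ],
  "rotation": [
    [0,0,0],
    [0,0,0],
    [0,0,0],
    [0,0,0],
    [0,0,0],
    [0,0,0],
    [0,0,0],
    [0,0,0],
    [0,0,0],
    [0,0,0],
    [0,0,0],
    [0,0,0],
    [0,0,0]
  ]
}}

```text
clock: 9.32
tcp_pos: [0.5081, 0.0737, 0.4517]
orientation: [-1.356, -0.944, 0.945]
contact_force: [0.4, -0.4, -3.2]
grip_width: 0.0115
```

```bash
python3 -c "
from h import *
to((.494,.2125,.42),69.7)
f=r.grab_frame('wrist');cv2.imwrite('pics/w5.png',f['pixels'][...,::-1])
f=r.grab_frame('scene');print(atz(f,(608/4+150,207/4+120),.005))"
```

```text
pos [0.5081 0.0737 0.4517] yaw 69.7 shift [0.4176, 0.1056, 0.2047] rot [-0.0002, 0.0, -0.0] t 9.32 F [ 0.4 -0.4 -3.2] w 0.0115
[0.4990527  0.20922205 0.005     ]
```

View pics/w5.png

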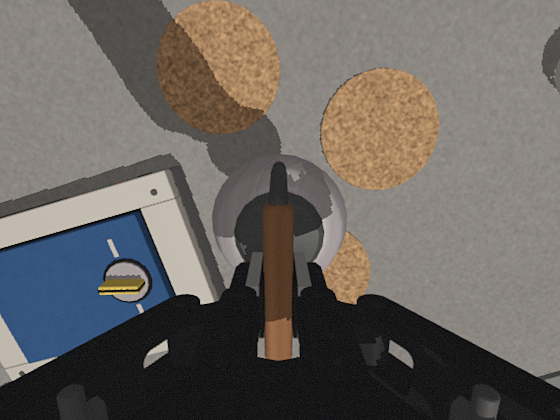

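```bash
python3 -c "
from h import *
o=r.get_obs();f=r.grab_frame('wrist');print(atz(f,(380,129),.005,o))
to((.4945,.212,.39),69.7)"
```

```text
[0.49098612 0.21588296 0.005     ]
pos [0.5082 0.0724 0.4517] yaw 69.58 shift [0.4201, 0.2057, 0.2052] rot [-0.0001, -0.0014, -0.0002] t 9.47 F [-0.3 -0.3 -3.8] w 0.0112
```

Request:
{"method": "step_arm", "body": {
  "xyz": [
    [0.04,0,0.02],
    [0.11,0,0.055],
    [0.2,0.02,0.1],
    [0.29,0.06,0.14],
    [0.36,0.1,0.175],
    [0.4,0.15,0.195],
    [0.42,0.21,0.207],
    [0.42,0.28,0.207],
    [0.42,0.35,0.207],
    [0.42,0.41,0.207],
    [0.42,0.45,0.207],
    [0.42,0.47,0.207],
    [0.42,0.47,0.207]
  ],
  "rotation": [
    [0,0,0],
    [0,0,0],
    [0,0,0],
    [0,0,0],
    [0,0,0],
    [0,0,0],
    [0,0,0],
    [0,0,0],
    [0,0,0],
    [0,0,0],
    [0,0,0],
    [0,0,0],
    [0,0,0]
  ]
}}

```text
clock: 11.1
tcp_pos: [0.494, 0.2121, 0.3106]
orientation: [-1.357, -0.942, 0.943]
contact_force: [-0.4, -0.5, -3.7]
grip_width: 0.0111
```

```bash
python3 -c "
from h import *
to((.494,.213,.288),69.7)
f=r.grab_frame('scene');crop(f,(230,80,400,220),4,'pics/s6.png')"
```

```text
pos [0.494  0.2121 0.3106] yaw 69.57 shift [0.0028, 0.0754, 0.0011] rot [-0.0002, -0.0015, -0.0003] t 11.1 F [-0.4 -0.5 -3.7] w 0.0111
```

View pics/s6.png

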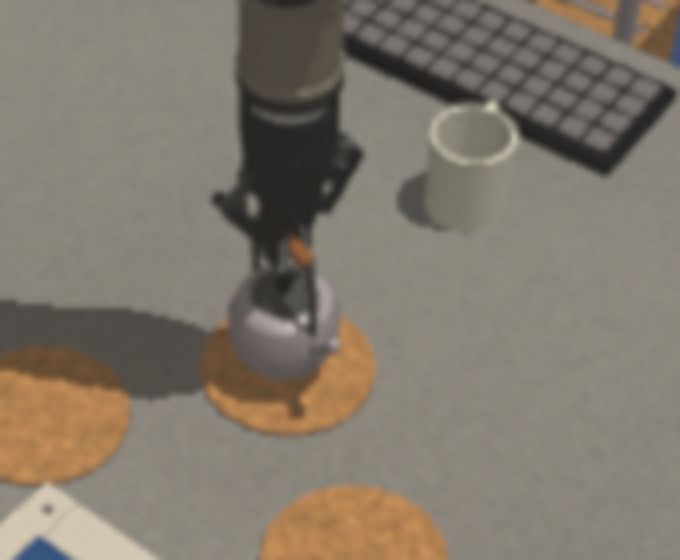

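The teapot hangs upright over the left mat at crop (290,370). I'm lowering it slowly.

Request:
{"method": "step_arm", "body": {
  "xyz": [
    [0.001,0.02,0],
    [0.002,0.04,0],
    [0.003,0.055,0],
    [0.003,0.065,0],
    [0.003,0.07,0],
    [0.003,0.075,0],
    [0.003,0.077,0],
    [0.003,0.077,0]
  ],
  "rotation": [
    [0,0,0],
    [0,0,0],
    [0,0,0],
    [0,0,0],
    [0,0,0],
    [0,0,0],
    [0,0,0],
    [0,0,0]
  ]
}}

```text
clock: 12.15
tcp_pos: [0.4945, 0.213, 0.288]
orientation: [-1.357, -0.943, 0.942]
contact_force: [0.1, 0.2, -2.6]
grip_width: 0.0114
```

Request:
{"method": "step_arm", "body": {
  "xyz": [
    [0,0.003,0],
    [0,0.006,0],
    [0,0.006,0]
  ],
  "rotation": [
    [0,0,0],
    [0,0,0],
    [0,0,0]
  ]
}}

```text
clock: 12.52
tcp_pos: [0.4949, 0.2135, 0.2872]
orientation: [-1.357, -0.944, 0.941]
contact_force: [-1.9, 0.5, 4.8]
grip_width: 0.0111
```

Request:
{"method": "step_arm", "body": {
  "xyz": [
    [0,0,0],
    [0,0,0],
    [0,0,0],
    [0,0,0],
    [0,0,0],
    [0,0,0],
    [0,0,0]
  ],
  "rotation": [
    [0,0,0],
    [0,0,0],
    [0,0,0],
    [0,0,0],
    [0,0,0],
    [0,0,0],
    [0,0,0]
  ],
  "grip": 0
}}

```text
clock: 13.4
tcp_pos: [0.4949, 0.2136, 0.2872]
orientation: [-1.357, -0.945, 0.941]
contact_force: [-0.8, -0.2, -0.2]
grip_width: 0.0852
```

Request:
{"method": "step_arm", "body": {
  "xyz": [
    [0,-0.06,0],
    [0,-0.15,0],
    [0,-0.25,0],
    [0,-0.35,0],
    [0,-0.45,0],
    [0,-0.5,0],
    [0,-0.5,0]
  ],
  "rotation": [
    [0,0,0],
    [0,0,0],
    [0,0,0],
    [0,0,0],
    [0,0,0],
    [0,0,0],
    [0,0,0]
  ]
}}

```text
clock: 14.28
tcp_pos: [0.4948, 0.2134, 0.4378]
orientation: [-1.357, -0.946, 0.94]
contact_force: [0.4, -0.1, -0.4]
grip_width: 0.0855
```

```bash
python3 -c "
from h import *
to((.56,-.05,.4),-20.5)
f=r.grab_frame('wrist');cv2.imwrite('pics/w7.png',f['pixels'][...,::-1])"
```

```text
pos [0.4948 0.2134 0.4378] yaw 69.58 shift [-0.7474, 0.1245, -0.5097] rot [-0.0006, 1.0009, 0.0026] t 14.28 F [ 0.4 -0.1 -0.4] w 0.0855
```

View pics/w7.png

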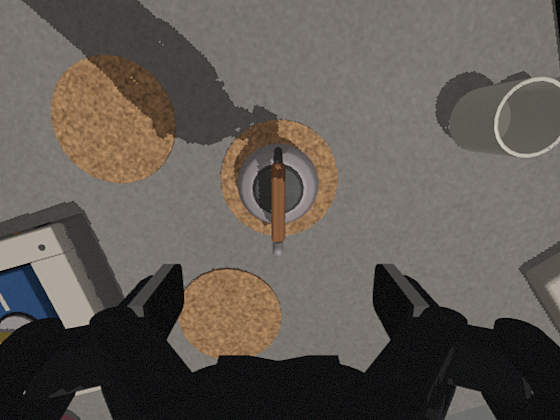

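Request:
{"method": "step_arm", "body": {
  "xyz": [
    [-0.1,-0.05,-0.07],
    [-0.22,-0.05,-0.15],
    [-0.34,-0.05,-0.23],
    [-0.46,-0.05,-0.32],
    [-0.58,0,-0.4],
    [-0.7,0,-0.48],
    [-0.75,0,-0.51],
    [-0.75,0,-0.51],
    [-0.75,0,-0.51],
    [-0.75,0,-0.51],
    [-0.75,0,-0.51],
    [-0.75,0,-0.51]
  ],
  "rotation": [
    [0,0.08,0],
    [0,0.18,0],
    [0,0.28,0],
    [0,0.38,0],
    [0,0.48,0],
    [0,0.58,0],
    [0,0.68,0],
    [0,0.78,0],
    [0,0.88,0],
    [0,1,0],
    [0,1,0],
    [0,1,0]
  ]
}}

```text
clock: 15.82
tcp_pos: [0.5593, -0.0508, 0.4356]
orientation: [-1.552, 0.277, -0.276]
contact_force: [0.1, -0.2, -0.4]
grip_width: 0.0854
```

```bash
python3 -c "
from h import *
to((.5455,-.1305,.40),-20.5)
f=r.grab_frame('wrist');cv2.imwrite('pics/w8.png',f['pixels'][...,::-1])"
```

```text
pos [ 0.5593 -0.0508  0.4356] yaw -20.21 shift [0.0488, 0.1185, -0.2654] rot [-0.0005, 0.0033, -0.0003] t 15.82 F [ 0.1 -0.2 -0.4] w 0.0854
```

View pics/w8.png

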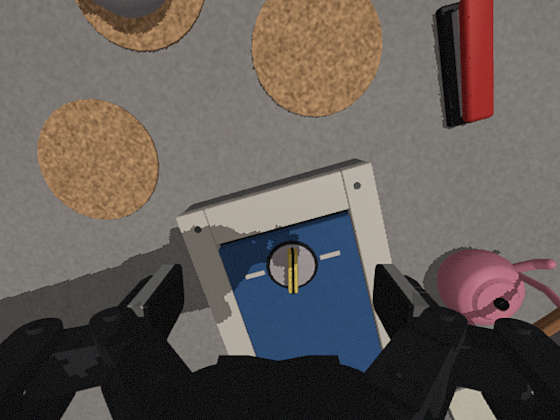

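Request:
{"method": "step_arm", "body": {
  "xyz": [
    [0.01,0.02,-0.06],
    [0.03,0.06,-0.16],
    [0.049,0.119,-0.265],
    [0.049,0.119,-0.265],
    [0.049,0.119,-0.265],
    [0.049,0.119,-0.265]
  ],
  "rotation": [
    [0,0,0],
    [0,0,0],
    [0,0.003,0],
    [0,0.003,0],
    [0,0.003,0],
    [0,0.003,0]
  ]
}}

```text
clock: 16.62
tcp_pos: [0.5461, -0.1294, 0.4004]
orientation: [-1.551, 0.278, -0.28]
contact_force: [-0.2, 0.4, -0.2]
grip_width: 0.0858
```

```bash
python3 -c "
from h import *
to((.5455,-.1305,.261),-20.5)
f=r.grab_frame('wrist');cv2.imwrite('pics/w9.png',f['pixels'][...,::-1]);crop(f,(220,130,360,270),4,'pics/w9c.png')"
```

```text
pos [ 0.5461 -0.1294  0.4004] yaw -20.38 shift [-0.0008, 0.4648, -0.005] rot [-0.0011, 0.0014, 0.0003] t 16.62 F [-0.2  0.4 -0.2] w 0.0858
```

View pics/w9.png

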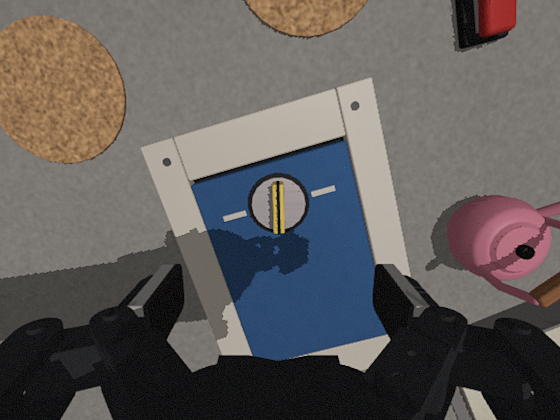

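View pics/w9c.png

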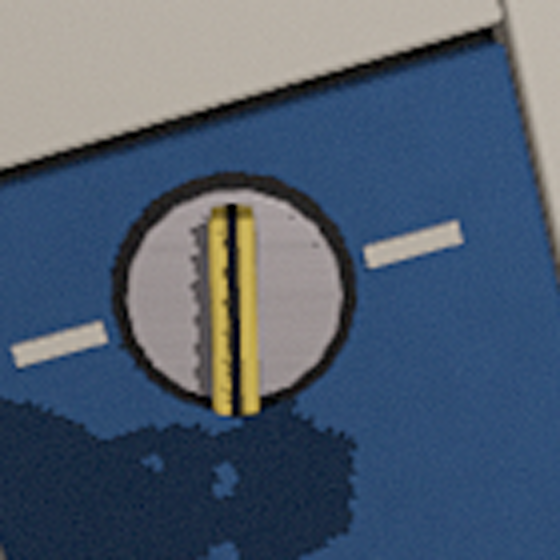

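```bash
python3 -c "
from h import *
o=r.get_obs();f=r.grab_frame('wrist')
w=lambda u,z: atz(f,(u[0]/4+220,u[1]/4+130),z,o)
a,b=w((237,415),.104),w((233,208),.104);print('fast',(a+b)/2,np.degrees(np.arctan2(*(b-a)[1::-1])),np.linalg.norm(a-b), w((234,292),.082))
a,b=w((12+47,345),.08),w((413,246),.08);print('marks',(a+b)/2,np.degrees(np.arctan2(*(b-a)[1::-1])))
to((.5455,-.1305,.261),-20.5)
"
```

```text
fast [ 0.54626496 -0.13016531  0.104     ] 70.65662405061195 0.04609470788777365 [ 0.54602507 -0.13031946  0.082     ]
marks [ 0.54556995 -0.13167112  0.08      ] -4.451659180352817
pos [ 0.546  -0.1296  0.4004] yaw -20.4 shift [-0.0006, 0.4647, -0.0042] rot [-0.001, 0.0011, 0.0003] t 16.73 F [ 0.4 -0.6 -0. ] w 0.0855
```

Request:
{"method": "step_arm", "body": {
  "xyz": [
    [0,0.08,-0.002],
    [0,0.2,-0.002],
    [0,0.32,-0.002],
    [0,0.4,-0.002],
    [0,0.44,-0.002],
    [0,0.465,-0.002],
    [0,0.465,-0.002],
    [0,0.465,-0.002]
  ],
  "rotation": [
    [-0.001,0,0],
    [-0.001,0,0],
    [-0.001,0,0],
    [-0.001,0,0],
    [-0.001,0,0],
    [-0.001,0,0],
    [-0.001,0,0],
    [-0.001,0,0]
  ]
}}

```text
clock: 17.73
tcp_pos: [0.5463, -0.13, 0.2617]
orientation: [-1.553, 0.278, -0.281]
contact_force: [0.6, -0.4, 1.1]
grip_width: 0.0851
```

Request:
{"method": "step_arm", "body": {
  "xyz": [
    [0,0,0],
    [0,0,0],
    [0,0,0],
    [0,0,0],
    [0,0,0],
    [0,0,0],
    [0,0,0],
    [0,0,0],
    [0,0,0],
    [0,0,0]
  ],
  "rotation": [
    [0,0,0],
    [0,0,0],
    [0,0,0],
    [0,0,0],
    [0,0,0],
    [0,0,0],
    [0,0,0],
    [0,0,0],
    [0,0,0],
    [0,0,0]
  ],
  "grip": 1,
  "force": 30
}}

```text
clock: 18.98
tcp_pos: [0.5461, -0.1299, 0.2618]
orientation: [-1.552, 0.278, -0.28]
contact_force: [-2.5, 0.6, 5.8]
grip_width: 0.0093
```

```bash
python3 -c "
from h import *
to((.546,-.1303,.261),-94.5)
f=r.grab_frame('wrist');cv2.imwrite('pics/w10.png',f['pixels'][...,::-1])"
```

```text
pos [ 0.5461 -0.1299  0.2618] yaw -20.4 shift [0.0001, 0.0026, -0.0013] rot [-0.0008, 0.8234, 0.0004] t 18.98 F [-2.5  0.6  5.8] w 0.0093
```

View pics/w10.png

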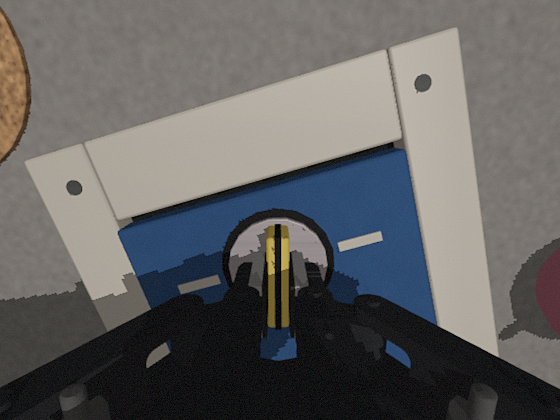

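Request:
{"method": "step_arm", "body": {
  "xyz": [
    [0,-0.002,0],
    [0,-0.002,0],
    [0,-0.002,0],
    [0,-0.002,0],
    [0,-0.002,0],
    [0,-0.002,0],
    [0,-0.002,0],
    [0,-0.002,0],
    [0,-0.002,0],
    [0,-0.002,0],
    [0,-0.002,0],
    [0,-0.002,0],
    [0,-0.002,0],
    [0,-0.002,0]
  ],
  "rotation": [
    [0,0.05,0],
    [0,0.13,0],
    [0,0.21,0],
    [0,0.29,0],
    [0,0.37,0],
    [0,0.45,0],
    [0,0.53,0],
    [0,0.61,0],
    [0,0.69,0],
    [0,0.76,0],
    [0,0.8,0],
    [0,0.823,0],
    [0,0.823,0],
    [0,0.823,0]
  ]
}}

```text
clock: 20.78
tcp_pos: [0.546, -0.1298, 0.262]
orientation: [-1.171, 1.265, -1.266]
contact_force: [0.1, 0.0, -7.5]
grip_width: 0.009
```

```bash
python3 -c "
from h import *
to((.546,-.1303,.261),-94.5)
f=r.grab_frame('wrist');cv2.imwrite('pics/w11.png',f['pixels'][...,::-1])"
```

```text
pos [ 0.546  -0.1298  0.262 ] yaw -94.42 shift [0.0016, 0.0033, 0.0002] rot [-0.0006, 0.0008, -0.0001] t 20.77 F [ 0.1  0.  -7.5] w 0.009
```

View pics/w11.png

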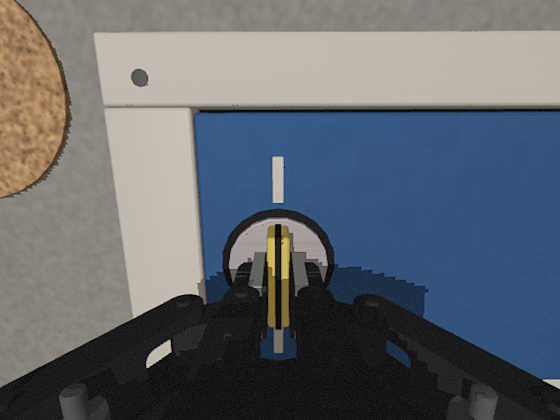

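Request:
{"method": "step_arm", "body": {
  "xyz": [
    [0,0,0],
    [0,0,0],
    [0,0,0],
    [0,0,0],
    [0,0,0],
    [0,0,0],
    [0,0,0]
  ],
  "rotation": [
    [0,0,0],
    [0,0,0],
    [0,0,0],
    [0,0,0],
    [0,0,0],
    [0,0,0],
    [0,0,0]
  ],
  "grip": 0
}}

```text
clock: 21.7
tcp_pos: [0.546, -0.1298, 0.262]
orientation: [-1.171, 1.265, -1.266]
contact_force: [-0.6, -0.6, 1.1]
grip_width: 0.0853
```

Request:
{"method": "step_arm", "body": {
  "xyz": [
    [0,-0.04,0],
    [0,-0.1,0],
    [0,-0.17,0],
    [0,-0.2,0],
    [0,-0.2,0]
  ],
  "rotation": [
    [0,0,0],
    [0,0,0],
    [0,0,0],
    [0,0,0],
    [0,0,0]
  ]
}}

```text
clock: 22.32
tcp_pos: [0.5462, -0.1298, 0.323]
orientation: [-1.169, 1.264, -1.267]
contact_force: [-0.3, -0.3, 0.1]
grip_width: 0.0855
```

```bash
python3 -c "
from h import *
to((.537,-.24,.27),-94.5)
f=r.grab_frame('wrist');cv2.imwrite('pics/w12.png',f['pixels'][...,::-1])"
```

```text
pos [ 0.5462 -0.1298  0.323 ] yaw -94.41 shift [0.3688, 0.1764, -0.0027] rot [-0.0018, 0.001, -0.0003] t 22.32 F [-0.3 -0.3  0.1] w 0.0855
```

View pics/w12.png

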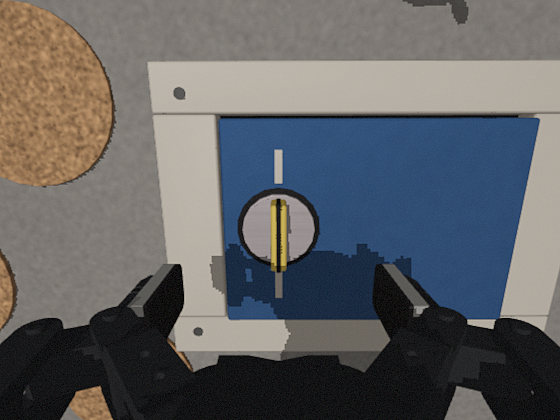

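Slot vertical at column 278, in line with both white marks. I'm moving to the clear half and closing the fingers.

Request:
{"method": "step_arm", "body": {
  "xyz": [
    [0.06,0,0],
    [0.16,0,0],
    [0.27,0,0],
    [0.369,0.05,-0.003],
    [0.369,0.12,-0.003],
    [0.369,0.176,-0.003],
    [0.369,0.176,-0.003],
    [0.369,0.176,-0.003],
    [0.369,0.176,-0.003],
    [0.369,0.176,-0.003]
  ],
  "rotation": [
    [0,0,0],
    [0,0,0],
    [-0.002,0,0],
    [-0.002,0,0],
    [-0.002,0,0],
    [-0.002,0,0],
    [-0.002,0,0],
    [-0.002,0,0],
    [-0.002,0,0],
    [-0.002,0,0]
  ],
  "grip": 1
}}

```text
clock: 23.62
tcp_pos: [0.5369, -0.2397, 0.2699]
orientation: [-1.172, 1.266, -1.265]
contact_force: [0.4, 0.1, 0.4]
grip_width: -0.0001
```

```bash
python3 -c "
from h import *
to((.537,-.24,.253),-94.5)"
```

```text
pos [ 0.5369 -0.2397  0.2699] yaw -94.38 shift [0.001, 0.0564, 0.0006] rot [0.0004, 0.0014, -0.0003] t 23.62 F [0.4 0.1 0.4] w -0.0001
```

Now pressing: first to z≈0.247.

Request:
{"method": "step_arm", "body": {
  "xyz": [
    [0,0.02,0],
    [0,0.04,0],
    [0,0.05,0],
    [0,0.06,0],
    [0,0.068,0],
    [0,0.076,0],
    [0,0.076,0]
  ],
  "rotation": [
    [0,0,0],
    [0,0,0],
    [0,0,0],
    [0,0,0],
    [0,0,0],
    [0,0,0],
    [0,0,0]
  ]
}}

```text
clock: 24.5
tcp_pos: [0.5367, -0.2399, 0.2479]
orientation: [-1.171, 1.267, -1.264]
contact_force: [-3.5, 3.3, 11.9]
grip_width: -0.0001
```

Request:
{"method": "step_arm", "body": {
  "xyz": [
    [0,0.008,0],
    [0,0.014,0],
    [0,0.018,0],
    [0,0.018,0],
    [0,0.018,0]
  ],
  "rotation": [
    [0,0,0],
    [0,0,0],
    [0,0,0],
    [0,0,0],
    [0,0,0]
  ]
}}

```text
clock: 25.12
tcp_pos: [0.5366, -0.2401, 0.2437]
orientation: [-1.17, 1.267, -1.263]
contact_force: [-4.0, 3.2, 14.9]
grip_width: 0.0002
```

```bash
python3 -c "
from h import *
to((.537,-.24,.243),-94.5)
f=r.grab_frame('wrist');cv2.imwrite('pics/w13.png',f['pixels'][...,::-1])"
```

```text
pos [ 0.5366 -0.2401  0.2437] yaw -94.41 shift [-0.0004, 0.0022, 0.0014] rot [0.0003, 0.0009, -0.002] t 25.12 F [-4.   3.2 14.9] w 0.0002
```

View pics/w13.png

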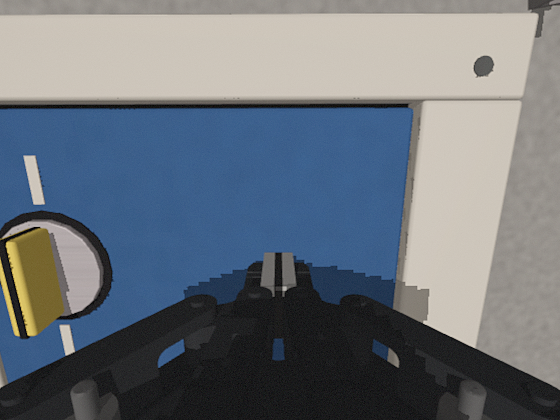

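Request:
{"method": "step_arm", "body": {
  "xyz": [
    [0,0.004,0],
    [0,0.006,0],
    [0,0.006,0],
    [0,0.006,0]
  ],
  "rotation": [
    [0,0,0],
    [0,0,0],
    [0,0,0],
    [0,0,0]
  ]
}}

```text
clock: 25.68
tcp_pos: [0.5365, -0.2404, 0.2435]
orientation: [-1.168, 1.268, -1.262]
contact_force: [-5.2, 3.9, 18.1]
grip_width: 0.0002
```

Request:
{"method": "step_arm", "body": {
  "xyz": [
    [0,0.005,0],
    [0,0.006,0],
    [0,0.006,0],
    [0,0.006,0]
  ],
  "rotation": [
    [0,0,0],
    [0,0,0],
    [0,0,0],
    [0,0,0]
  ]
}}

```text
clock: 26.18
tcp_pos: [0.5363, -0.2408, 0.2434]
orientation: [-1.166, 1.269, -1.262]
contact_force: [-6.4, 3.4, 20.3]
grip_width: -0.0001
```

```bash
python3 -c "
from h import *
to((.537,-.24,.243),-94.5)
for n in ['scene','top']:
    f=r.grab_frame(n);crop(f,(165,90,345,310) if n=='scene' else (180,170,420,310),2.7 if n=='scene' else 3.3,'pics/%s14.png'%n)
o=r.get_obs();print(o['clock'],o['contact_force'],o['tcp_pos'])"
```

```text
pos [ 0.5363 -0.2408  0.2434] yaw -94.46 shift [-0.0027, 0.0015, 0.002] rot [-0.0005, 0.0004, -0.0044] t 26.18 F [-6.4  3.4 20.3] w -0.0001
26.275 [-6.11810153  4.77841869 20.12148566] [ 0.536331   -0.24079881  0.24343638]
```

View pics/scene14.png

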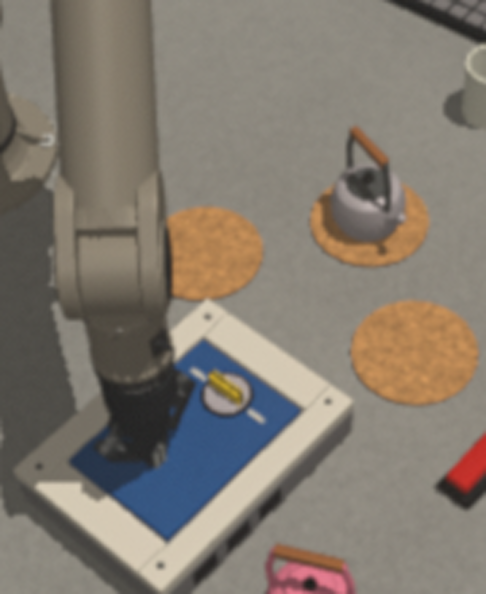

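View pics/top14.png

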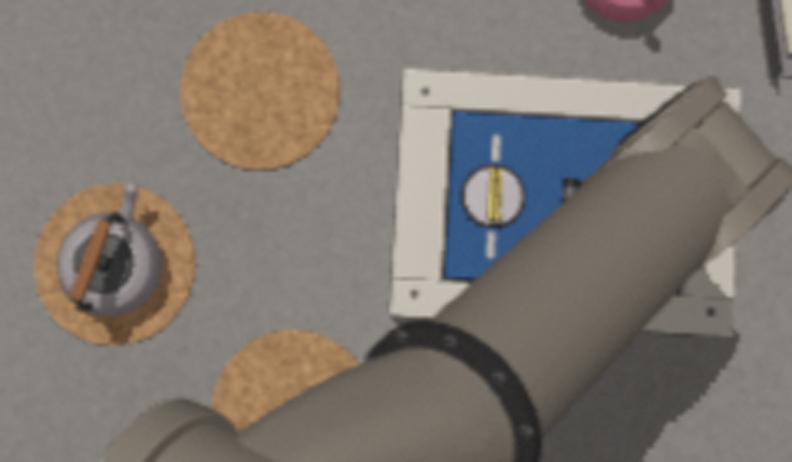

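```bash
python3 -c "
from h import *
print(r.hand_in()); o=r.get_obs(); print(o['clock'],o['contact_force'])"
```

```text
the job is handed in; nothing more can be done
None
the job is handed in; nothing more can be done
```

The job is handed in, after about 26 s of the 64 s allowed. The hand-in reported no verdict, so the results below come from my own last checks.

- **Teapot:** I lifted it by its handle, kept it upright, set it on the left-most cork mat and let go. The last top and scene pictures show it standing upright, with its foot wholly on the mat.
- **Fastener:** I gripped the yellow bar, turned it 74° clockwise and released it. In the last pictures its slot lines up with the white marks.
- **Panel:** I pressed it down on its clear half with shut fingers and handed in while still holding it.
    - **Force:** the last reading was about 20 N downward, above the roughly 16 N needed at the stop.
    - **Travel:** the tool height of 0.2434 m puts the panel about 9.6 to 10 mm down. Pushing harder moved it no further.
    - **Sideways force:** about 7 N of sideways force also showed while pressing. It did not disturb the hold.
- **Bystanders:** I never went near the stapler, mug or note pads, and the mug and stapler looked in place. The note pads were outside the last cropped pictures, so I did not re-check them at the end.

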